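# Close the battery case and set its hold-down leg

### The job

Gently lower the hinged lid of the battery case until it is fully shut, then slide the spring-back hold-down leg out over it until the leg's index stands level with the mark. Hold the leg there and only then squeeze its cam lever fully closed against the thumb plate; finish while still holding leg and lever so, since both spring back if let go. Leave the other things on the bench where they are.

Things in the scene. Friction and masses are not known exactly. Their poses are not given: they have to be found in the camera images.
- station: fixed plywood board 240 x 420 x 12 mm carrying case, rail and mark. Origin: centre of its underside, on the bench. Axes: x from the robot side to the far side, y from the rail end to the case end, z up; turned up to 0.25 rad from the world's. All x, y, z below are in these directions. An aluminium rail (36 mm wide, y -145 to +30 mm, top at z 78) runs along y at x 0
- case: fixed black battery case on the board, 130 mm in x, 150 in y, 55 high, open on top, green cells inside. Origin: centre of its underside, at station x 0, y +115, z 12 mm; axes as the station's
- lid (a joint): hinge of the case's flat black lid (130 x 150 x 8 mm, no handle), along its far (+x) edge; 0 = shut, grows to 1.6 rad as its robot-side edge rises. Starts 0.75 to 1.2 rad open. Stiff: it stays at any angle; about 2 N pressed near its free edge lowers it
- lid_hinge (a point): point on the lid's outer face at its hinged edge, mid-length. The hinge line runs along y, 8 mm from here along the lid's inward normal. z 75.5 mm when shut
- lid_edge (a point): point on the lid's outer face at the middle of its free edge, 130 mm from lid_hinge
- leg: sliding hold-down leg on the rail: steel bar 20 x 12 mm to +y with a rubber foot under its tip; at the rear an aluminium head block 40 mm in x, y -36 to +45, 20 high. Slides 0 to 100 mm to +y; a spring (2.5 to 3.5 N) pulls it back to its home stop, where it starts. Origin: bottom of the head, on the leg's centre line, 80 mm above the bench; axes as the station's
- ear (a point): top outer corner of the L-shaped thumb rest, fixed to the leg's head on the robot side, standing 20 to 58 mm above the leg's origin: a plate (outer face leg x -18 mm, 6 thick, y -26 to +16) with an ear at its +y end sticking out to x -46 (y +10 to +16). A finger beside the plate and behind the ear (y below +10) pushes the leg out by the ear. Point at leg x -46, y +10, z +58
- cam_lever (a joint): cam lever on the leg's head, on the +x side across from the thumb plate; pin at leg x +12, y +34 mm. 0 = closed: parallel to the leg, outer face at leg x +18, so plate and lever together measure 36 mm. 0.30 rad = open, where it starts and springs back to: outer face at x +28 to +29 at y 0, +39 at its tip. About 6 N at y 0 closes it
- lever_tip (a point): top of the cam lever's free end, near its outer face. The lever is an upright steel bar 7 mm thick running 68 mm from its pin towards -y, 22 to 56 mm above the leg's origin
- grip_spot (a point): on the leg at leg x 0, y 0, 40 mm above the leg's origin: midway between thumb plate and closed lever, where a grip closing along x squeezes them together; 20 mm below it is the top of the head block
- leg_index (a point): tip of the leg's index, a 3 mm wide dark steel finger sticking out to +x from the head's front corner: leg x +36, y +40, z +12 mm
- mark: fixed mark on the rail's +x side: a slim upright steel post (x 43 to 57, 8 mm in y, 74 high) with a 3 mm wide blade on top towards the rail; at a different y along the rail each time. Origin: on the board's top, on the rail's centre line, at the mark's y; axes as the station's
- mark_tip (a point): tip of the mark's blade, 92 mm above the bench. The leg is at its length when leg_index has the same station y as mark_tip, tip to tip (45 to 85 mm of travel)
- wax_block: red wax block, 55 x 85 x 22 mm, lying; origin at the centre of its underside
- cutters: side cutters with grey handles, 175 mm long, lying; origin under the joint
- screwdriver: screwdriver lying flat; origin near its middle, underneath
- tape_roll: blue roll of tape lying flat, 90 mm outside, 24 mm high; origin at the centre of its underside
- green_strip: flat green plastic strip 50 x 160 x 4 mm, lying; origin at the centre of its underside
- flux_jar: small closed jar, 48 mm wide, 55 mm high, on the far corner of the station's board; origin at the centre of its underside
- spacer: loose grey spacer block 30 x 45 x 18 mm on the station's board, robot side of the rail; origin at the centre of its underside

How it is judged:
By the outcome, as a careful person would: the job done as asked, in the order asked, and still so for the second after the job is handed in, while the arm keeps its last pose, push and grip.
It also fails if it takes over 58 s, if anything falls off the work surface, if the arm or the gripper's body presses on something with over 40 N, if the wrist force passes 120 N, or if a joint passes its speed limit or range.

### The arm

A 6-joint arm with a two-finger parallel gripper is mounted at the origin on the work surface. World frame = base frame: x ahead of the robot, y to its left, z up, the work surface at z = 0. Lengths are in mm, angles in rad, forces in N, time in s.
With the tool pointing down it reaches from about 425 to 1125 mm from the base axis. Payload 14.9 kg.
Tool frame: the origin (TCP) lies midway between the tips of the shut fingers; the grasp point (between the pads) lies arm.grip_point_offset behind it (arm.grip_point_offset is the distance from the TCP to the grasp point, in mm); z points along the fingers, y is the line along which they close (so a half turn about z gives the same grasp; the last joint's range is limited). The gripper opens to 91 mm and grips with 3 to 60 N. Pads are 32 mm wide; open, the fingers measure 118 mm over their backs; the gripper's body (76 mm by 178 mm) begins 60 mm behind the grasp point.
Start: joints at [-1.246, 0.379, 1.734, -0, 1.028, -0.033], TCP at [245.146, -655.684, 213.932] pointing down, gripper open.
Joint ranges: [-2.77, 2.77], [-0.74, 2.19], [0, 2.66], [-1.06, 4.2], [0.31, 2.87], [-3.08, 3.08]. Speed limits (rad/s): [1.89, 1.89, 2.39, 3.14, 3.14, 3.14].

### API

Orientations are given as a rotation vector (axis times angle).
In Python, from rig import arm gives the robot as it stands.
- The arm moves only by the tool send_rows, never from a script. Its argument "rows" is a list of rows, each an object with "slide": the shift along the tool's x, y, z as a fraction of full scale, a list of three; "rot": the turn, a rotation vector about the tool's x, y, z as a fraction of full scale, a list of three. In form: [{"slide": [dx, dy, dz], "rot": [rx, ry, rz]}, ...]. A call has exactly 5 rows; each row is the pose to reach, as a shift and turn from the pose commanded when the call began, along the tool's axes at that moment; what a row does not reach only later rows make up. Full scale, the value 1, is 40 cm for a shift and 30 degrees for a turn. A row lasts 1/10 s, in which the tool goes at most 50 mm and 8.59 degrees, less where a joint would pass 70% of its speed; a pose out of reach is approached as far as the arm can. A call with a number of a shift or a turn outside -1 to 1 is refused whole. A call with a gripper value outside its range is refused whole. "claw" is the closure, from 0 (fully open) to 1 (shut), set as the call begins (left out, the last holds). The fingers move at their own pace and stop on an object; "newtons" is the grip in N (left out, the last holds). Time passes only in rows, so rows that repeat a pose let the fingers close, or fill a call up. It gives the time, the measured TCP pose, the force, the opening and the grip force at its end, in the units of the state.
- arm.observe(): the state, without advancing time (a new reading comes with each control period).
- arm.snapshot(name): name is "scene" or "top" or "wrist"; returns the picture (480x640x3 uint8, red, green, blue); there is no depth.
- arm.camera_info(name): a dict with "fx", "fy", "cx", "cy" (pixels), "distortion" ([k1, k2, p1, p2, k3] as OpenCV has them; the pictures are not rectified), "R" (3x3) and "t" (3): a world point X has camera coordinates R X + t. Camera axes: x right, y down, z forward; pixel columns grow to the right and rows downward; lengths in mm; the calibration is good to about 2 mm. A picture is of the moment at which its call begins: read the wrist's pose just before it. camera_info takes no time and is no camera call; for the wrist camera it gives the pose at the moment of the call.
- arm.close_job(): hands the job in; it is judged then, once.
Trained networks look in the newest picture that a camera, given by its name, has taken for a name from the list of things; names that differ only in an ending like _2 or _b are one class to them, and where a whole thing is asked for, a point or a joint stands for the part that bears it (a point fixed in the world has none). Each returns a list of dicts, best first, with "confidence" (0 to 1); they miss things now and then, are a little off and sometimes report something else, mostly with a low value. They report only what shows in the picture. A call takes as long as a camera call.
- arm.recognise(camera, name): "location" ([x, y, z] in mm, in world coordinates, good to about 4 mm: the middle of the surface that is visible of it).
- arm.spot_point(camera, name): "location" ([x, y, z] in mm, in world coordinates, good to about 4 mm: a listed point, or the origin of a listed thing).
The state is a dict: "time_s": time; "qpos": joint angles; "qd": joint speeds; "joint_efforts": joint torques, N m; "tool_pos": TCP position; "ee_rot": TCP orientation; "contact_force": force on the tool from outside, world axes, zero at the start; "moment": the same for the moment, N m; "opening": opening from 0.0 (shut) to 1.0 (fully open); "grip_force": force on a finger pad.
Only numpy, scipy, OpenCV 4.12 (cv2) and the standard library are available. Lean on these libraries where they do the work, as an engineer would, in place of code of your own. Each camera call takes 0.05 s, during which the arm holds its last target. There are 200 camera calls.

## Working session

There is one attempt and no reset: what is moved stays moved. The work goes in short steps, Python scripts to look and compute and a tool call to move; the robot and the scene stay as the last step left them, time stands still between calls to the robot, and variables do not carry over. Pictures are saved under pics/ and viewed, at most 10 in all, crops included, and the job is handed in when it is done.

Besides the shell and the picture viewer there is one more tool, called after "Emit:" as name(argument=value, ...) on one line, values as JSON. send_rows: Moves the arm, as the interface text tells. Its arguments: {"type":"object","properties":{"rows":{"type":"array"},"claw":{"type":"number"},"newtons":{"type":"number"}},"required":["rows"]}

```bash
ls; mkdir -p pics
cat > h.py <<'E'
import numpy as np, cv2
from rig import arm
from scipy.spatial.transform import Rotation as Ro
def pix(cam,P):
    c=arm.camera_info(cam);R=np.array(c["R"]);K=np.array([[c["fx"],0,c["cx"]],[0,c["fy"],c["cy"]],[0,0,1.]])
    return cv2.projectPoints(np.atleast_2d(np.float64(P)),cv2.Rodrigues(R)[0],np.float64(c["t"]),K,np.float64(c["distortion"]))[0][:,0]
def ray(cam,uv,c=None):
    c=c or arm.camera_info(cam);R=np.array(c["R"]);K=np.array([[c["fx"],0,c["cx"]],[0,c["fy"],c["cy"]],[0,0,1.]])
    n=cv2.undistortPoints(np.float64(uv).reshape(-1,1,2),K,np.float64(c["distortion"]))[:,0]
    return -R.T@np.array(c["t"]), np.c_[n,np.ones(len(n))]@R
def tri(rays):
    A=np.zeros((3,3));b=np.zeros(3)
    for o,d in rays:
        d=d/np.linalg.norm(d);M=np.eye(3)-np.outer(d,d);A+=M;b+=M@o
    return np.linalg.solve(A,b)
def save(cam,n):
    im=arm.snapshot(cam);cv2.imwrite(f"pics/{n}.png",im[:,:,::-1]);return im
E
cat > /tmp/a.py <<'E'
import sys;sys.path.insert(0,'.')
from h import *
s=arm.observe();print(s["time_s"],s["tool_pos"],s["ee_rot"],s["opening"],arm.grip_point_offset)
for c in("scene","top"):
    save(c,c)
    for n in("lid_hinge","lid_edge","ear","lever_tip","grip_spot","leg_index","mark_tip","station","leg","case","flux_jar","spacer"):
        r=arm.spot_point(c,n)
        print(c,n,[(np.round(q["location"]).tolist(),round(q["confidence"],2)) for q in r[:2]])
print(arm.observe()["time_s"])
E
python3 /tmp/a.py
```

```text
pics
0.0 [ 244.99821273 -655.28291451  213.28006296] [-3.09036560e+00 -5.58772240e-01  2.68454005e-04] 1.0032577633323585 18.8
scene lid_hinge [([635.0, 163.0, 67.0], 0.87)]
scene lid_edge [([569.0, 164.0, 192.0], 0.95)]
scene ear [([501.0, -28.0, 139.0], 0.82)]
scene lever_tip [([581.0, -73.0, 132.0], 0.92)]
scene grip_spot [([543.0, -41.0, 116.0], 0.58)]
scene leg_index [([582.0, -7.0, 93.0], 0.86), ([582.0, -72.0, 135.0], 0.23)]
scene mark_tip [([591.0, 68.0, 92.0], 0.68)]
scene station [([549.0, 56.0, 2.0], 0.8), ([631.0, 160.0, 70.0], 0.69)]
scene leg [([551.0, -43.0, 81.0], 0.81)]
scene case [([555.0, 162.0, 9.0], 0.86)]
scene flux_jar [([629.0, -116.0, 13.0], 0.84), ([567.0, 163.0, 191.0], 0.33)]
scene spacer [([463.0, -7.0, 8.0], 0.74)]
top lid_hinge [([626.0, 160.0, 71.0], 0.8)]
top lid_edge [([572.0, 164.0, 184.0], 0.82)]
top ear [([501.0, -34.0, 136.0], 0.58)]
top lever_tip [([581.0, -76.0, 137.0], 0.8)]
top grip_spot [([545.0, -46.0, 119.0], 0.93), ([547.0, 52.0, 1.0], 0.25)]
top leg_index [([585.0, -5.0, 95.0], 0.85), ([550.0, 397.0, -5.0], 0.64)]
top mark_tip [([588.0, 67.0, 93.0], 0.42)]
top station [([550.0, 56.0, -2.0], 0.88)]
top leg [([546.0, -48.0, 80.0], 0.94)]
top case [([555.0, 166.0, 14.0], 0.64), ([460.0, -13.0, 13.0], 0.17)]
top flux_jar [([631.0, -120.0, 14.0], 0.79)]
top spacer [([458.0, -10.0, 14.0], 0.49)]
1.3
```

View pics/scene.png

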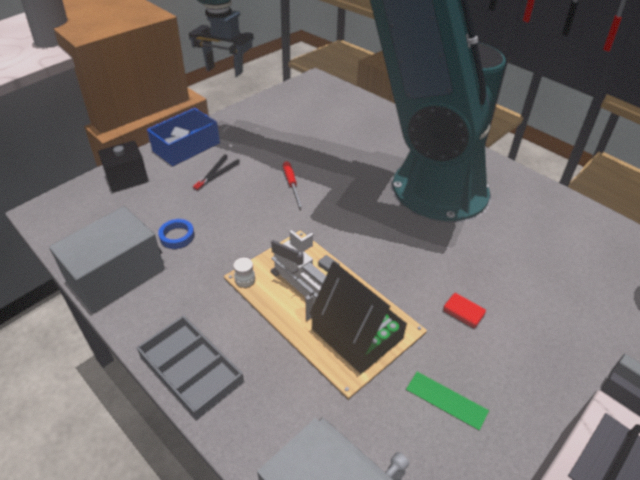

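View pics/top.png

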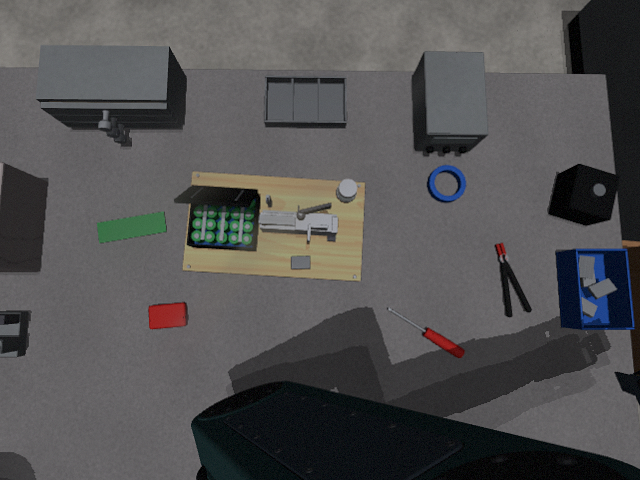

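The pictures show the board centred near top pixel (273,225), with the lid standing open and its outer face away from the robot. The leg is at home around (315,222) and the jar is at (347,188). Next I fit the station pose.

```bash
cat > fit.py <<'E'
from h import *
from scipy.optimize import least_squares
import json,os
# params: sx,sy,yaw,lid,legy,marky
def model(p,n):
    sx,sy,w,a,l,m=p;H=np.array([65,115,67.5])
    if n.startswith("lid"):
        P=H+8*np.array([np.sin(a),0,np.cos(a)])
        if n=="lid_edge":P=P+130*np.array([-np.cos(a),0,np.sin(a)])
    else:
        P=np.float64({"station":(0,0,0),"case":(0,115,12),"mark_tip":(43-4,m,92),"leg":(0,l,80),"ear":(-46,l+10,138),"lever_tip":(37,l-34,136),"grip_spot":(0,l,120),"leg_index":(36,l+40,92)}[n])
    c,s=np.cos(w),np.sin(w);return np.array([sx+c*P[0]-s*P[1],sy+s*P[0]+c*P[1],P[2]])
names=["lid_hinge","lid_edge","ear","lever_tip","grip_spot","leg_index","mark_tip","station","leg","case"]
def fit(obs,p0=(549,56,-.04,1.1,-102,10)):
    f=lambda p:np.concatenate([(model(p,n)-P)/4 for n,P in obs])
    return least_squares(f,p0,loss="soft_l1").x
def look(cam,ns=names):
    o=[]
    arm.snapshot(cam)
    for n in ns:
        r=arm.spot_point(cam,n)
        if r and r[0]["confidence"]>.4:o.append((n,r[0]["location"]))
    return o
if __name__=="__main__":
    obs=[]
    for c in("scene","top"):obs+=look(c)
    p=fit(obs);print(np.round(p,3))
    for n,P in obs:print(n,np.round(np.array(P)-model(p,n),1))
    json.dump([(n,list(map(float,P))) for n,P in obs],open("obs.json","w"));print(arm.observe()["time_s"])
    c=arm.camera_info("wrist");print("wristcam",-np.array(c["R"]).T@c["t"],np.array(c["R"])[2], arm.observe()["tool_pos"])
    uv=[(184,270),(362,279),(365,182),(193,173)];o,d=ray("top",uv);X=o+d*((12-o[2])/d[:,2])[:,None];print(X.round())
E
python3 fit.py
```

```text
[ 5.50078e+02  5.01610e+01 -5.60000e-02  1.11800e+00 -9.30090e+01
  1.48800e+01]
lid_hinge [ 1.6  0.4 -1.3]
lid_edge [   8.5 -241.   -54.7]
ear [ 1.9 -0.4  3.9]
lever_tip [1.9 4.8 1.1]
grip_spot [-2.1  2.2 -2.5]
leg_index [-0.8 -0.9 -0.7]
mark_tip [-2.2  2.5 -0.4]
station [-2.4  6.8  2.3]
leg [ 4.4 -1.4  2.7]
case [ 0.7 -2.5 -6.3]
lid_hinge [-1.7 -0.   0.3]
lid_edge [-1.6 -0.3 -2. ]
ear [-1.8 -1.4 -2.9]
lever_tip [ -28.5  135.8 -137. ]
grip_spot [ 2.4 -4.1 -1.6]
leg_index [-0.1 -0.7  3. ]
mark_tip [ 1.4 -2.4  1.1]
station [-0.8  3.7 -4.3]
leg [ 1.  -1.8 -0.6]
case [-0.4 -0.1 -0.8]
2.4
wristcam [ 320.54006556 -628.38103641  384.70369821] [-0.26798468 -0.09998581 -0.95822077] [ 245.16498876 -655.69311442  213.92685474]
[[ 444.  262.   12.]
 [ 423. -155.   12.]
 [ 658. -165.   12.]
 [ 677.  251.   12.]]
```

```bash
cat > plan.py <<'E'
from h import *
import sys,json
P=json.load(open("st.json"))  # sx,sy,yaw
def S2W(q):
    c,s=np.cos(P[2]),np.sin(P[2]);return np.array([P[0]+c*q[0]-s*q[1],P[1]+s*q[0]+c*q[1],q[2]])
def W2S(w):
    c,s=np.cos(P[2]),np.sin(P[2]);d=np.array(w)[:2]-P[:2];return np.array([c*d[0]+s*d[1],-s*d[0]+c*d[1],w[2]])
def Rs():
    c,s=np.cos(P[2]),np.sin(P[2]);return np.array([[-s,c,0],[c,s,0],[0,0,-1]]).T
def Rs():
    c,s=np.cos(P[2]),np.sin(P[2]);return np.c_[[-s,c,0],[c,s,0],[0,0,-1.]]
def plan(q):
    st=arm.observe();R=Ro.from_rotvec(st["ee_rot"]).as_matrix()
    d=R.T@(S2W(q)-st["tool_pos"]);rv=Ro.from_matrix(R.T@Rs()).as_rotvec()
    print("target",q,"slide",(d/400).round(4),"rot",np.degrees(rv).round(2)/30)
if __name__=="__main__":
    st=arm.observe();print(st["time_s"],"station TCP",W2S(st["tool_pos"]).round(1),"F",np.round(st["contact_force"],1),st["opening"])
    for a in sys.argv[1:]:plan(list(map(float,a.split(","))))
E
echo '[550.2,49.5,-0.052]'>st.json; python3 plan.py 60,115,250
```

```text
2.4 station TCP [-268.  -720.1  213.9] F [-0.  -0.8  0.3] 0.9999846790818103
target [60.0, 115.0, 250.0] slide [ 1.5838 -1.5882 -0.0902] rot [ 0.         -0.         -2.21733333]
```

Emit:
send_rows(rows=[{"slide":[0.085,-0.085,-0.03],"rot":[0,0,-0.18]},{"slide":[0.17,-0.17,-0.06],"rot":[0,0,-0.36]},{"slide":[0.255,-0.255,-0.09],"rot":[0,0,-0.54]},{"slide":[0.34,-0.34,-0.09],"rot":[0,0,-0.72]},{"slide":[0.42,-0.42,-0.09],"rot":[0,0,-0.9]}], claw=1, newtons=30)

```text
time_s: 2.9
tool_pos: [344.2, -437.8, 250.4]
ee_rot: [2.872, 1.27, 0.0]
contact_force: [0.8, -0.8, 0.1]
opening: 0.593
grip_force: 0.0
```

```bash
python3 plan.py 60,115,250
```

```text
2.9 station TCP [-180.4 -497.3  250.4] F [ 0.8 -0.8  0.1] 0.5928347085306416
target [60.0, 115.0, 250.0] slide [ 1.5651e+00 -5.0480e-01  4.0000e-04] rot [ 1.66666667e-03  6.66666667e-04 -1.31033333e+00]
```

Emit:
send_rows(rows=[{"slide":[0.11,-0.035,0],"rot":[0,0,-0.16]},{"slide":[0.22,-0.07,0],"rot":[0,0,-0.32]},{"slide":[0.33,-0.105,0],"rot":[0,0,-0.48]},{"slide":[0.44,-0.14,0],"rot":[0,0,-0.64]},{"slide":[0.55,-0.18,0],"rot":[0,0,-0.8]}])

```text
time_s: 3.4
tool_pos: [439.8, -227.0, 250.3]
ee_rot: [2.546, 1.839, 0.001]
contact_force: [0.8, -0.3, -0.1]
opening: 0.152
grip_force: 0.0
```

```bash
python3 plan.py 60,115,250
```

```text
3.4 station TCP [ -95.9 -281.9  250.3] F [ 0.8 -0.3 -0.1] 0.15222278237269993
target [60.0, 115.0, 250.0] slide [1.0599e+00 1.1340e-01 6.0000e-04] rot [ 1.33333333e-03  3.33333333e-04 -5.11333333e-01]
```

Emit:
send_rows(rows=[{"slide":[0.1,0.011,0],"rot":[0,0,-0.13]},{"slide":[0.2,0.022,0],"rot":[0,0,-0.26]},{"slide":[0.3,0.033,0],"rot":[0,0,-0.39]},{"slide":[0.4,0.044,0],"rot":[0,0,-0.51]},{"slide":[0.5,0.055,0],"rot":[0,0,-0.51]}])

```text
time_s: 3.9
tool_pos: [524.1, -44.3, 250.2]
ee_rot: [2.28, 2.161, 0.001]
contact_force: [0.0, -1.4, 0.1]
opening: 0.004
grip_force: 0.0
```

```bash
cat > near.py <<'E'
from plan import *; import fit
names=sys.argv[2:] or ["ear","lever_tip","grip_spot","leg_index","mark_tip","leg","lid_hinge"]
save("wrist",sys.argv[1])
for n in names:
    r=arm.spot_point("wrist",n)
    if r: print(n,W2S(r[0]["location"]).round(1),round(r[0]["confidence"],2),pix("wrist",r[0]["location"]).round())
E
python3 near.py w1; python3 plan.py 60,115,250
```

```text
ear [-48.4 -81.5 138.9] 0.61 [[284. 223.]]
lever_tip [  41.9 -123.6  137.2] 0.58 [[393. 269.]]
grip_spot [ -0.2 -89.  114.1] 0.83 [[343. 222.]]
leg_index [ 37.9 -54.2  92.3] 0.84 [[384. 178.]]
mark_tip [36.3 18.  89.7] 0.69 [[386.  92.]]
leg [  1.9 -93.   79.2] 0.73 [[343. 216.]]
4.3 station TCP [-22.  -97.7 249.9] F [-0.6  0.1 -0.4] 0.010301309562715567
target [60.0, 115.0, 250.0] slide [ 5.327e-01  2.023e-01 -2.000e-04] rot [-0.00033333  0.         -0.01      ]
```

View pics/w1.png

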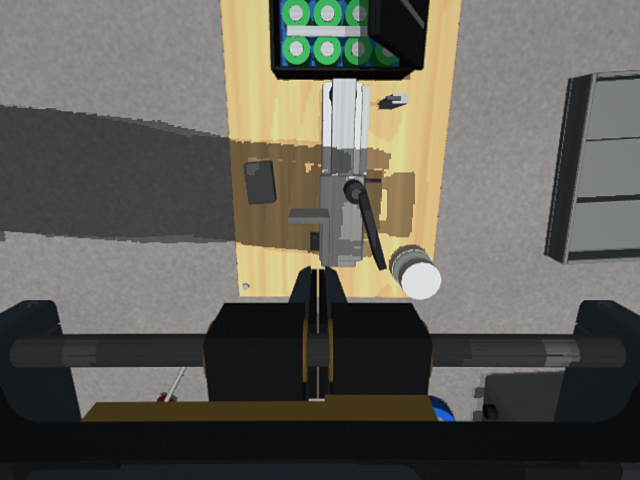

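The wrist view shows the index at (375,180), the mark blade tip at (382,103), the ear at (290,215) and the lever tip at (380,268). This agrees with the fit: the leg centre line is at x≈0 and the travel is about 70 mm. I continue to the far side of the lid.

Emit:
send_rows(rows=[{"slide":[0.1,0.045,0],"rot":[0,0,-0.01]},{"slide":[0.21,0.09,0],"rot":[0,0,-0.01]},{"slide":[0.32,0.135,0],"rot":[0,0,-0.01]},{"slide":[0.43,0.18,0],"rot":[0,0,-0.01]},{"slide":[0.535,0.215,0],"rot":[0,0,-0.01]}])

```text
time_s: 4.8
tool_pos: [622.3, 163.8, 250.0]
ee_rot: [2.278, 2.163, 0.0]
contact_force: [0.2, -0.2, 0.2]
opening: 0.003
grip_force: 0.0
```

```bash
python3 near.py w2 lid_edge lid_hinge mark_tip; python3 plan.py 66,115,250 66,115,172
```

```text
lid_edge [ 15.8 118.9 188.6] 0.88 [[244. 258.]]
lid_hinge [ 75.4 117.   68.5] 0.64 [[328. 219.]]
5.0 station TCP [ 65.1 116.6 249.6] F [-0.   0.2  0.7] 0.008360071881273695
target [66.0, 115.0, 250.0] slide [-0.0041  0.0022 -0.0011] rot [-0.001       0.00066667  0.00333333]
target [66.0, 115.0, 172.0] slide [-0.004   0.0024  0.1939] rot [-0.001       0.00066667  0.00333333]
```

View pics/w2.png

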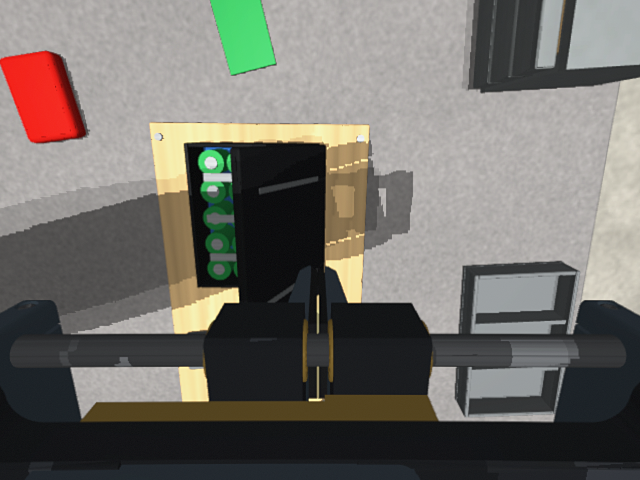

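The lid edge measures (16,·,189) in station axes, so the lid is about 1.11 rad open and the fingers are on its far side. I descend behind the lid.

Emit:
send_rows(rows=[{"slide":[-0.004,0,0.04],"rot":[0,0,0]},{"slide":[-0.004,0,0.1],"rot":[0,0,0]},{"slide":[-0.004,0,0.16],"rot":[0,0,0]},{"slide":[-0.004,-0.02,0.19],"rot":[0,0,0]},{"slide":[-0.004,-0.05,0.19],"rot":[0,0,0]}])

```text
time_s: 5.5
tool_pos: [599.5, 161.0, 171.8]
ee_rot: [-2.277, -2.162, 0.004]
contact_force: [-0.7, -0.0, 0.3]
opening: 0.005
grip_force: 0.0
```

```bash
python3 plan.py 33,115,174 13,115,162.5 -4.5,115,148 -19,115,130
```

```text
5.5 station TCP [ 43.4 113.9 171.8] F [-0.7 -0.   0.3] 0.005355704274278508
target [33.0, 115.0, 174.0] slide [ 0.0028 -0.0261 -0.0054] rot [-0.006       0.00166667 -0.00033333]
target [13.0, 115.0, 162.5] slide [ 0.0029 -0.076   0.0235] rot [-0.006       0.00166667 -0.00033333]
target [-4.5, 115.0, 148.0] slide [ 0.0029 -0.1196  0.0599] rot [-0.006       0.00166667 -0.00033333]
target [-19.0, 115.0, 130.0] slide [ 0.0029 -0.1557  0.105 ] rot [-0.006       0.00166667 -0.00033333]
```

Emit:
send_rows(rows=[{"slide":[0,-0.015,-0.004],"rot":[0,0,0]},{"slide":[0,-0.03,-0.004],"rot":[0,0,0]},{"slide":[0,-0.045,0.004],"rot":[0,0,0]},{"slide":[0,-0.06,0.013],"rot":[0,0,0]},{"slide":[0,-0.076,0.0235],"rot":[0,0,0]}])

```text
time_s: 6.0
tool_pos: [570.8, 164.0, 164.7]
ee_rot: [2.277, 2.164, 0.001]
contact_force: [-0.1, 0.6, 1.7]
opening: 0.003
grip_force: 0.6
```

```bash
python3 plan.py -4.5,115,148 -19,115,130 -29,115,109
```

```text
6.0 station TCP [ 14.6 115.4 164.7] F [-0.1  0.6  1.7] 0.0025083117522278833
target [-4.5, 115.0, 148.0] slide [-0.001  -0.0477  0.0417] rot [ 0.00166667 -0.00066667  0.00266667]
target [-19.0, 115.0, 130.0] slide [-0.001  -0.084   0.0867] rot [ 0.00166667 -0.00066667  0.00266667]
target [-29.0, 115.0, 109.0] slide [-0.001  -0.1091  0.1391] rot [ 0.00166667 -0.00066667  0.00266667]
```

Contact has just begun at about 1.7 N. I follow the arc.

Emit:
send_rows(rows=[{"slide":[0,-0.023,0.019],"rot":[0,0,0]},{"slide":[0,-0.045,0.039],"rot":[0,0,0]},{"slide":[0,-0.063,0.06],"rot":[0,0,0]},{"slide":[0,-0.079,0.082],"rot":[0,0,0]},{"slide":[0,-0.091,0.105],"rot":[0,0,0]}])

```text
time_s: 6.5
tool_pos: [533.8, 165.7, 121.6]
ee_rot: [-2.277, -2.164, 0.001]
contact_force: [-0.4, 0.3, 1.3]
opening: 0.007
grip_force: 0.5
```

```bash
python3 plan.py -29,115,109 -34,115,92.5 -37,115,75.5
```

```text
6.5 station TCP [-22.4 115.2 121.6] F [-0.4  0.3  1.3] 0.006740508621254587
target [-29.0, 115.0, 109.0] slide [-0.0005 -0.0165  0.0316] rot [-0.00066667  0.00033333  0.003     ]
target [-34.0, 115.0, 92.5] slide [-0.0005 -0.029   0.0728] rot [-0.00066667  0.00033333  0.003     ]
target [-37.0, 115.0, 75.5] slide [-0.0004 -0.0364  0.1153] rot [-0.00066667  0.00033333  0.003     ]
```

Emit:
send_rows(rows=[{"slide":[0,-0.013,0.022],"rot":[0,0,0]},{"slide":[0,-0.022,0.044],"rot":[0,0,0]},{"slide":[0,-0.028,0.066],"rot":[0,0,0]},{"slide":[0,-0.032,0.085],"rot":[0,0,0]},{"slide":[0,-0.036,0.102],"rot":[0,0,0]}])

```text
time_s: 7.0
tool_pos: [520.1, 166.4, 81.0]
ee_rot: [-2.277, -2.165, 0.0]
contact_force: [0.3, 0.3, 1.1]
opening: 0.006
grip_force: 0.4
```

```bash
python3 plan.py -37,115,75.5
```

```text
7.0 station TCP [-36.1 115.2  81. ] F [0.3 0.3 1.1] 0.006367731173997308
target [-37.0, 115.0, 75.5] slide [-0.0005 -0.0022  0.0138] rot [-0.00033333  0.          0.00266667]
```

Emit:
send_rows(rows=[{"slide":[0,0,0.004],"rot":[0,0,0]},{"slide":[0,0,0.008],"rot":[0,0,0]},{"slide":[0,0,0.012],"rot":[0,0,0]},{"slide":[0,0,0.014],"rot":[0,0,0]},{"slide":[0,0,0.016],"rot":[0,0,0]}])

```text
time_s: 7.5
tool_pos: [520.4, 166.5, 75.6]
ee_rot: [2.277, 2.164, 0.001]
contact_force: [-4.5, -1.1, 14.0]
opening: 0.005
grip_force: 7.1
```

The lid is shut: contact at z 75.6 with 14 N. I lift off and go above the leg.

Emit:
send_rows(rows=[{"slide":[0,0,-0.05],"rot":[0,0,0]},{"slide":[0,0,-0.15],"rot":[0,0,0]},{"slide":[-0.03,0.01,-0.26],"rot":[0,0,0]},{"slide":[-0.13,0.03,-0.32],"rot":[0,0,0]},{"slide":[-0.24,0.06,-0.34],"rot":[0,0,0]}], claw=0.21)

```text
time_s: 8.0
tool_pos: [540.6, 69.0, 214.7]
ee_rot: [2.273, 2.165, 0.006]
contact_force: [1.0, 0.0, -0.2]
opening: 0.411
grip_force: 0.0
```

```bash
python3 plan.py 7,-106,200
```

```text
8.0 station TCP [-10.6  19.  214.7] F [ 1.   0.  -0.2] 0.41068274625201817
target [7.0, -106.0, 200.0] slide [-0.3126  0.0427  0.0367] rot [ 0.009      -0.00133333  0.00666667]
```

Emit:
send_rows(rows=[{"slide":[-0.09,0.01,0.01],"rot":[0,0,0]},{"slide":[-0.18,0.025,0.02],"rot":[0,0,0]},{"slide":[-0.27,0.04,0.03],"rot":[0,0,0]},{"slide":[-0.3,0.042,0.035],"rot":[0,0,0]},{"slide":[-0.3,0.042,0.035],"rot":[0,0,0]}])

```text
time_s: 8.5
tool_pos: [549.9, -52.5, 197.1]
ee_rot: [-2.279, -2.162, 0.0]
contact_force: [0.9, 0.5, -0.3]
opening: 0.784
grip_force: 0.0
```

```bash
python3 near.py w3; python3 plan.py 7,-106,107; python3 -c "
from plan import *
for q in [(-29,-90,107),(-29,-90,138),(43,-90,138),(-46,-82.5,138),(-18,-82.5,138),(39,-126.5,136),(36,-52.5,92)]:print(q,pix('wrist',S2W(q)).round())"
```

```text
ear [-45.3 -85.3 137.9] 0.6 [[243. 237.]]
lever_tip [  43.1 -123.3  138. ] 0.66 [[373. 290.]]
grip_spot [ -1.9 -92.7 116.4] 0.64 [[309. 239.]]
leg_index [ 38.1 -53.2  90. ] 0.64 [[361. 181.]]
mark_tip [37.5 16.4 85.3] 0.72 [[363.  83.]]
leg [ -0.8 -91.8  81.1] 0.71 [[311. 226.]]
8.9 station TCP [   5.1 -100.   197.4] F [-0.2  0.1  0.2] 0.7914444030109675
target [7.0, -106.0, 107.0] slide [-0.015   0.0048  0.2261] rot [ 0.00033333 -0.          0.00433333]
(-29, -90, 107) [[273. 232.]]
(-29, -90, 138) [[268. 244.]]
(43, -90, 138) [[375. 244.]]
(-46, -82.5, 138) [[242. 233.]]
(-18, -82.5, 138) [[284. 233.]]
(39, -126.5, 136) [[366. 293.]]
(36, -52.5, 92) [[359. 180.]]
```

View pics/w3.png

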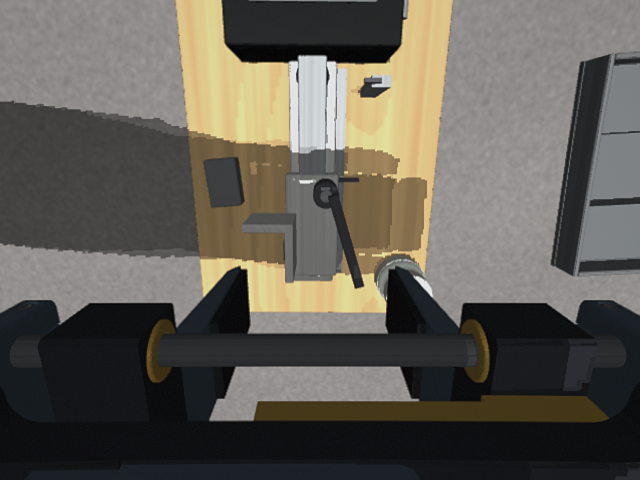

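The view shows the ear's rear corner at (243,231), the lever tip at (360,287), the index tip at (358,180) and the mark tip near (363,80). All are within a few pixels of the model. I descend astride plate and lever.

Emit:
send_rows(rows=[{"slide":[-0.015,0.005,0.03],"rot":[0,0,0.004]},{"slide":[-0.015,0.005,0.09],"rot":[0,0,0.004]},{"slide":[-0.015,0.005,0.15],"rot":[0,0,0.004]},{"slide":[-0.015,0.005,0.2],"rot":[0,0,0.004]},{"slide":[-0.015,0.005,0.225],"rot":[0,0,0.004]}])

```text
time_s: 9.4
tool_pos: [550.7, -57.5, 105.0]
ee_rot: [-2.278, -2.161, 0.002]
contact_force: [0.2, 0.6, 0.3]
opening: 0.788
grip_force: 0.0
```

```bash
python3 plan.py 7,-80,107
```

```text
9.4 station TCP [   6.  -106.8  105. ] F [0.2 0.6 0.3] 0.7881582221523663
target [7.0, -80.0, 107.0] slide [ 0.067   0.0024 -0.005 ] rot [-0.00466667 -0.00033333 -0.00133333]
```

Emit:
send_rows(rows=[{"slide":[0.025,0.0,-0.004],"rot":[0,0,0]},{"slide":[0.055,0.0,-0.004],"rot":[0,0,0]},{"slide":[0.085,0.0,-0.004],"rot":[0,0,0]},{"slide":[0.115,0.0,-0.004],"rot":[0,0,0]},{"slide":[0.145,0.0,-0.004],"rot":[0,0,0]}])

```text
time_s: 9.9
tool_pos: [555.4, 1.7, 109.7]
ee_rot: [2.278, 2.162, 0.002]
contact_force: [1.1, -3.6, 0.3]
opening: 0.788
grip_force: 2.1
```

```bash
python3 near.py w4 leg_index mark_tip ear leg lever_tip; python3 plan.py 7,-29,107
```

```text
leg_index [40.4 -0.  92.4] 0.58 [[380. 200.]]
mark_tip [34.9 18.6 91.2] 0.9 [[371. 163.]]
ear [-48.2 -29.4 139.7] 0.57 [[187. 285.]]
leg [  0.3 -40.   79.1] 0.89 [[306. 260.]]
10.2 station TCP [  7.4 -48.8 109.2] F [ 0.6 -3.6  1.4] 0.7901923890189432
target [7.0, -29.0, 107.0] slide [ 0.0495 -0.001   0.0055] rot [ 0.001      -0.         -0.00133333]
```

View pics/w4.png

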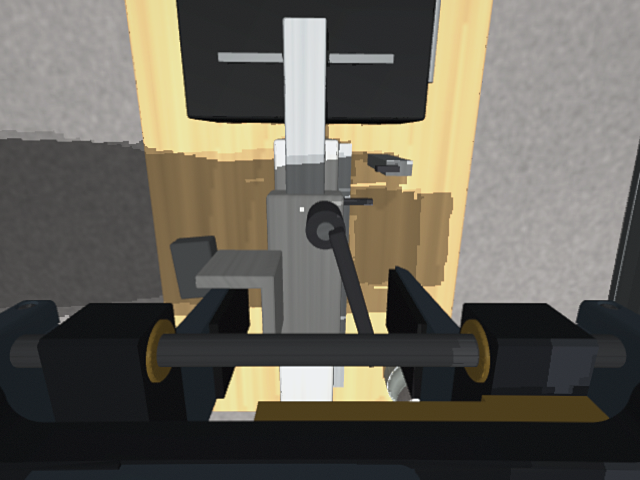

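The leg is following, with 3.6 N of spring force. The index tip is near (371,201) and the mark blade near (370,157). I zoom in to measure the remaining travel.

```bash
python3 -c "
import cv2
i=cv2.imread('pics/w4.png')[140:215,335:425];cv2.imwrite('pics/w4c.png',cv2.resize(i,None,fx=8,fy=8,interpolation=cv2.INTER_NEAREST))"
```

```text
(no output)
```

View pics/w4c.png

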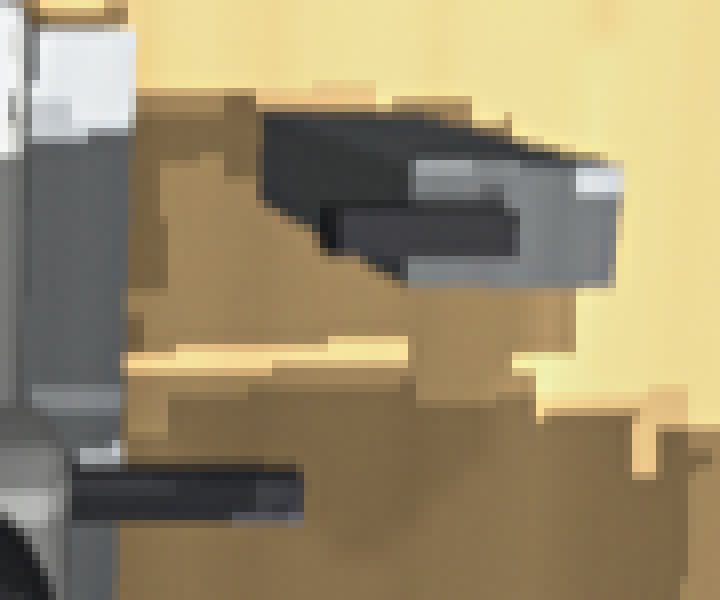

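```bash
cat > gap.py <<'E'
from plan import *
a=list(map(float,sys.argv[1:5]))
o,d=ray("wrist",[a[:2],a[2:]]);X=o+d*((92-o[2])/d[:,2])[:,None]
i,m=W2S(X[0]),W2S(X[1]);print("index",i,"mark",m,"gap",m[1]-i[1],"TCPy",W2S(arm.observe()["tool_pos"])[1])
E
python3 gap.py 372.5 202 376 168.5
```

```text
index [36.09439693 -2.788572   92.        ] mark [37.12845172 14.67840995 92.        ] gap 17.466981943238157 TCPy -48.81682750835138
```

The blade tip is at (376,168.5) and the index tip at (372.5,202), so 17.5 mm remain.

Emit:
send_rows(rows=[{"slide":[0.012,0,0.003],"rot":[0,0,0]},{"slide":[0.024,0,0.003],"rot":[0,0,0]},{"slide":[0.034,0,0.003],"rot":[0,0,0]},{"slide":[0.041,0,0.003],"rot":[0,0,0]},{"slide":[0.0435,0,0.003],"rot":[0,0,0]}])

```text
time_s: 10.7
tool_pos: [555.8, 18.1, 107.7]
ee_rot: [2.279, 2.162, 0.0]
contact_force: [2.8, -4.1, -1.9]
opening: 0.79
grip_force: 1.9
```

```bash
cat > crop.py <<'E'
from plan import *
i=save("wrist",sys.argv[1]+"f")[:,:,::-1][150:225,335:425];cv2.imwrite(f'pics/{sys.argv[1]}.png',cv2.resize(i,None,fx=8,fy=8,interpolation=cv2.INTER_NEAREST))
s=arm.observe();print(W2S(s["tool_pos"]),s["contact_force"],s["time_s"])
E
python3 crop.py w5
```

```text
[  7.19657119 -30.99328465 107.69789   ] [ 1.70244145 -3.08722871  0.5795518 ] 10.75
```

View pics/w5.png

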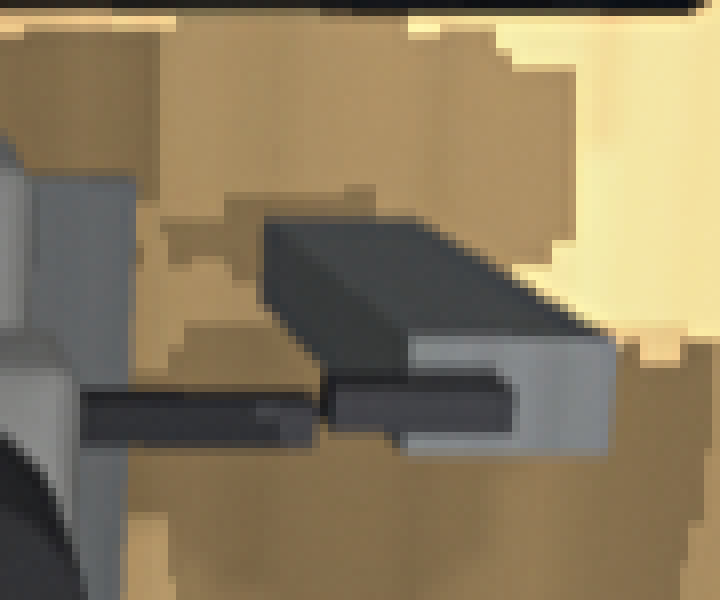

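The index (row ≈202.4) trails the mark (≈200.4) by about 1 mm, so I nudge 1 mm. Then I squeeze while centring.

Emit:
send_rows(rows=[{"slide":[0.0015,0,0],"rot":[0,0,0]},{"slide":[0.0025,0,0],"rot":[0,0,0]},{"slide":[0.0025,0,0],"rot":[0,0,0]},{"slide":[0.0025,0,0],"rot":[0,0,0]},{"slide":[0.0025,0,0],"rot":[0,0,0]}])

```text
time_s: 11.25
tool_pos: [555.7, 18.8, 107.7]
ee_rot: [-2.279, -2.162, 0.0]
contact_force: [2.0, -3.2, -0.1]
opening: 0.791
grip_force: 1.4
```

Emit:
send_rows(rows=[{"slide":[0,-0.004,0],"rot":[0,0,0]},{"slide":[0,-0.009,0],"rot":[0,0,0]},{"slide":[0,-0.014,0],"rot":[0,0,0]},{"slide":[0,-0.018,0],"rot":[0,0,0]},{"slide":[0,-0.018,0],"rot":[0,0,0]}], claw=1, newtons=25)

```text
time_s: 11.75
tool_pos: [549.3, 19.2, 108.1]
ee_rot: [2.278, 2.161, 0.002]
contact_force: [3.8, -3.8, -10.1]
opening: 0.392
grip_force: 24.8
```

Emit:
send_rows(rows=[{"slide":[0,0,0],"rot":[0,0,0]},{"slide":[0,0,0],"rot":[0,0,0]},{"slide":[0,0,0],"rot":[0,0,0]},{"slide":[0,0,0],"rot":[0,0,0]},{"slide":[0,0,0],"rot":[0,0,0]}])

```text
time_s: 12.25
tool_pos: [549.2, 19.2, 108.0]
ee_rot: [2.28, 2.16, 0.002]
contact_force: [5.4, -3.3, -0.7]
opening: 0.394
grip_force: 25.0
```

```bash
python3 crop.py w6; python3 -c "
from h import *
s=arm.observe();print(s['opening']*91,s['grip_force'])"
```

```text
[  0.57413118 -30.31987753 108.02427338] [ 5.39628339 -3.74204963 -1.18045335] 12.3
35.34474150561787 25.004840464680456
```

View pics/w6.png

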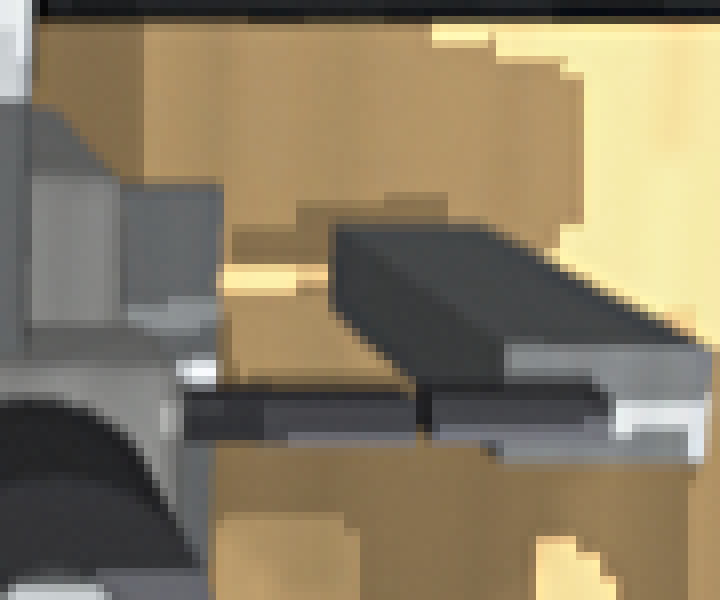

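Index and mark are now level (both at rows ≈392–440 of the crop). The jaws are at about 36 mm with 25 N, so the lever is fully closed. I hand in while holding.

```bash
python3 -c "
from rig import arm
print(arm.close_job())"
```

```text
the job is handed in; nothing more can be done
None
```

I shut the lid, slid the leg out level with the mark to within about 0.5 mm, then squeezed the cam lever closed at 25 N; I handed the job in at about 12 s with the arm still holding both, and saw nothing else touched.

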